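# Advance the port selector valve three clicks

## Robot

A 7-joint arm with a two-finger parallel gripper is mounted at the origin on a cart in front of the work surface, level with it; the furniture and walls round the work are solid. World frame = base frame: x ahead of the robot, y to its left, z up, the work surface at z = 0. Lengths are in mm, angles in rad, forces in N, time in s.
With the tool pointing down it reaches from about 425 to 925 mm from the base axis. Payload 6.8 kg.
Tool frame: the origin (TCP) lies at the centre of the arm's flange, where the gripper is bolted on; the fingertips stand 182 mm ahead of it and the grasp point (between the pads) lies 163 mm ahead of it; z points along the fingers, y is the line along which they close (so a half turn about z gives the same grasp; the last joint's range is limited). The gripper opens to 88 mm and grips with 3 to 60 N. Pads are 20 mm wide; open, the fingers measure 115 mm over their backs; the gripper's body (75 mm by 178 mm) begins 61 mm behind the grasp point.
Start: joints at [-0.108, 0.477, 0.022, 1.555, -0.011, 1.109, -0.083], TCP at [675.013, 0.004, 404.664] pointing down, gripper open.
Joint ranges: [-2.96, 2.96], [-0.34, 2.1], [-1.41, 1.46], [0.24, 2.44], [-1.37, 4.51], [0.17, 1.92], [-2.96, 2.96]. Speed limits (rad/s): [2.39, 2.39, 3.14, 3.14, 3.14, 3.14, 3.14].

## Interface

Orientations are given as [roll, pitch, yaw] about the fixed x, y, z axes, in that order (R = Rz(yaw) Ry(pitch) Rx(roll)).
In Python, from plant import sense, get_image, finish_job gives the robot as it stands. The module is installed in compiled form; this text tells all that it offers.
- The arm moves only by the tool servo_tool, never from a script. Its argument "rows" is a list of rows, each an object with "hand": the closure, from 0 (fully open) to 1 (shut); "dp": the shift along the tool's x, y, z in mm, a list of three; "rotation": the turn, a rotation vector about the tool's x, y, z in degrees, a list of three. A call has exactly 10 rows; each row shifts and turns the commanded pose from where the row before left it, along the tool's axes as they then stand; what a row does not reach is not made up. A row lasts 1/8 s, in which the tool goes at most 62.5 mm and 10.7 degrees, less where a joint would pass 70% of its speed; a pose out of reach is approached as far as the arm can. A call with a gripper value outside its range is refused whole. The fingers move at their own pace and stop on an object; "newtons" is the grip in N (left out, the last holds). Time passes only in rows, so rows that do not move let the fingers close, or fill a call up. It gives the time, the measured TCP pose, the force, the opening and the grip force at its end, in the units of the state.
- sense(): the state, without advancing time (a new reading comes with each control period).
- get_image(name): name is "scene" or "side" or "wrist"; returns a dict with "image" (480x640x3 uint8, blue, green, red), "mtx" (3x3 intrinsics, pixels), "k1" (the pictures are not rectified: a ray, as slopes to the right and down, at radius r is drawn at 1 + k1 r^2 times it, then the intrinsics apply), "T" (4x4, takes a point from camera to world coordinates); the wrist camera has in their place "mount" (4x4, takes a point from camera to tool coordinates, whose origin is the TCP and whose axes are the flange's). Camera axes: x right, y down, z forward; pixel columns grow to the right and rows downward; lengths in mm; the calibration is good to about 2 mm. A picture is of the moment at which its call begins: read the wrist's pose just before it. There is no depth.
- finish_job(): hands the job in; it is judged then, once.
The state is a dict: "clock": time; "joint_pos": joint angles; "qd": joint speeds; "effort": joint torques, N m; "tcp_pos": TCP position; "ee_rot": TCP orientation; "ft_force": force on the tool from outside, world axes, zero at the start; "wrist_torque": the same for the moment, N m; "opening": finger opening in mm; "gripper_force": force on a finger pad.
Only numpy, scipy, OpenCV 4.12 (cv2) and the standard library are available. Lean on these libraries where they do the work, as an engineer would, in place of code of your own. Each camera call takes 0.05 s, during which the arm holds its last target. There are 200 camera calls.

## Task

The wash line has to change over to another outlet: turn the lever of the port selector valve round three clicks clockwise, seen from above, from the outlet it points to now, and leave it resting in that click. Do not run on past the third click, which would open a wrong line, and leave the bottles and other things round the valve where they are.

Things in the scene. Friction and masses are not known exactly. Their poses are not given: they have to be found in the camera images.
- valve: Round valve screwed to the worktop: flange 120 mm across, white drum 92 mm across, flat top 45 mm up. Origin: drum axis at worktop height, z up. Outlets: 8 steel hose barbs 30 deg apart to r 64 mm, a dark dial tick over each, at +105 (first), +75 .. -105 deg (eighth) from its +x, counter-clockwise positive. One inlet tube, 18 mm thick, to r 74 mm along -x. All barbs lie below 36 mm height.
- selector (a joint): Lever angle (rad) about the valve's axis, growing clockwise seen from above; 0 = at the first outlet, one click = 0.5236. A sprung detent pulls it to whole clicks: pushed well past half way (0.6) it snaps into the next and rests; let go before, it falls back. 3 to 6 N on the post carries it over. Starts in click 0, 1 or 2; stops lie just before the first and after the eighth outlet.
- post (a point): Centre line of the upright black post at the lever's end, 79.5 mm above the worktop, 55 mm from the valve's axis. The post is round, 15-17 mm thick, from the flat steel lever arm (13 mm wide, top 56.5 mm above the worktop) up to 91.5 mm. The black hub on the axis is 34 mm across, 61.5 mm high.
- red_cap_bottle: Small loose bottle with red screw cap, 32 mm across, 63 mm high, about 0.14 m from the valve's axis on its +y side. Origin: centre of its underside.
- reagent_bottle: Loose screw-cap glass bottle, 56 mm across, 110 mm high, about 0.16 m from the valve's axis to its +x -y side. Origin: centre of its underside.
- label_tape_0: Loose roll of label tape lying flat, 65 mm across, 19 mm high, about 0.15 m from the valve's axis to its -x -y side. Origin: centre of its underside.
- loose_tube: Loose capped 50 ml tube standing on its skirt, 35 mm across, 114 mm high, about 0.14 m from the valve's axis on its +x side. Origin: centre of its underside.
- marker_1: Loose marker pen lying down, 136 mm long, 14 mm thick, about 0.135 m from the valve's axis on its -x side. Origin: under its middle.
Not all that is in view belongs to the job. Leave any blue look-alike of the valve alone.

How it is judged (in metres and radians):
At the end, for the whole second after the job is handed in: The lever rests three clicks (90 degrees) clockwise of where it started: its post is 73.5 to 81.5 mm in a straight line from its starting place (exactly three clicks is 77.8 mm, so about 6 degrees either way), and it is still. (Three clicks the other way are barred by the stop.) (distance of post from where it was at the start of the episode between 0.0735 and 0.0815 m and velocity of joint selector between -0.05 and 0.05 rad/s); the robot touches nothing.
It fails at once if the lever is run on past the third click, nearly to the half-way point to the fourth (post more than 86.5 mm from its starting place) (distance of post from where it was at the start of the episode above 0.0865 m).
It fails at once if one of the loose things round the valve is shifted by more than 30 mm or tipped over (distance of any of red_cap_bottle, reagent_bottle, label_tape_0, loose_tube, marker_1 from where it was at the start of the episode above 0.03 m or angle between any of red_cap_bottle, reagent_bottle, label_tape_0, loose_tube's own z axis and vertical above 0.5 rad).
It also fails if it takes over 48 s, if anything falls off the work surface, if the arm or the gripper's body presses on something with over 40 N, if the wrist force passes 120 N, or if a joint passes its speed limit or range.

## Working session

There is one attempt and no reset: what is moved stays moved. The work goes in short steps, Python scripts to look and compute and a tool call to move; the robot and the scene stay as the last step left them, time stands still between calls to the robot, and variables do not carry over. Pictures are saved under pics/ and viewed, at most 10 in all, crops included, and the job is handed in when it is done.

Besides the shell and the picture viewer there is one more tool, called after "Call:" by a JSON object that holds its "op" and its "data", one argument or row to a line. servo_tool: Moves the arm, as the interface text tells. Its arguments: {"type":"object","properties":{"rows":{"type":"array"},"newtons":{"type":"number"}},"required":["rows"]}

```bash
mkdir -p pics; cat > h.py <<'E'
import numpy as np, cv2
from plant import sense, get_image, finish_job
from scipy.spatial.transform import Rotation as R
def Tw(s):
    T=np.eye(4);T[:3,:3]=R.from_euler('xyz',s['ee_rot']).as_matrix();T[:3,3]=s['tcp_pos'];return T
def shot(n,f):
    s=sense();d=get_image(n);cv2.imwrite(f'pics/{f}.png',d['image'])
    T=d['T'] if 'T' in d else Tw(s)@d['mount']
    np.savez(f'pics/{f}.npz',mtx=d['mtx'],k1=d['k1'],T=T);return d
def cam(f): c=np.load(f'pics/{f}.npz');return c['mtx'],float(c['k1']),c['T']
def pt(f,u,v,z):
    K,k,T=cam(f);d=np.linalg.solve(K,[u,v,1.])[:2];r=np.hypot(*d);q=r
    for _ in range(50): q=r/(1+k*q*q)
    d=d*(q/r if r else 1);w=T[:3,:3]@[*d,1.];o=T[:3,3];return o+w*(z-o[2])/w[2]
def px(f,P):
    K,k,T=cam(f);p=np.linalg.inv(T)@[*P,1.];d=p[:2]/p[2];d=d*(1+k*(d@d));return (K@[*d,1.])[:2]
E
python3 -c "
from h import *
for n in ['scene','side','wrist']: shot(n,n+'0')
s=sense();print(s['clock'],s['tcp_pos'],s['ee_rot'],s['ft_force'],s['opening'])
"
```

```text
0.15 [6.74808405e+02 7.84876653e-03 4.03923599e+02] [-3.14024810e+00  1.00021912e-04  1.57078855e+00] [ 0.46889412  0.82392689 -0.4042363 ] 87.77536311420116
```

View pics/scene0.png

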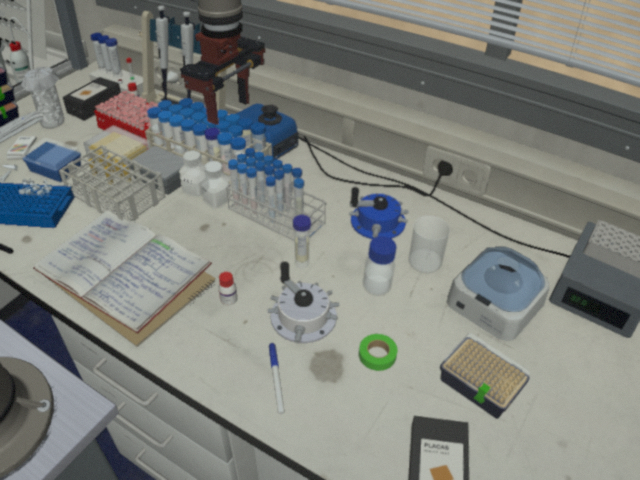

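View pics/wrist0.png

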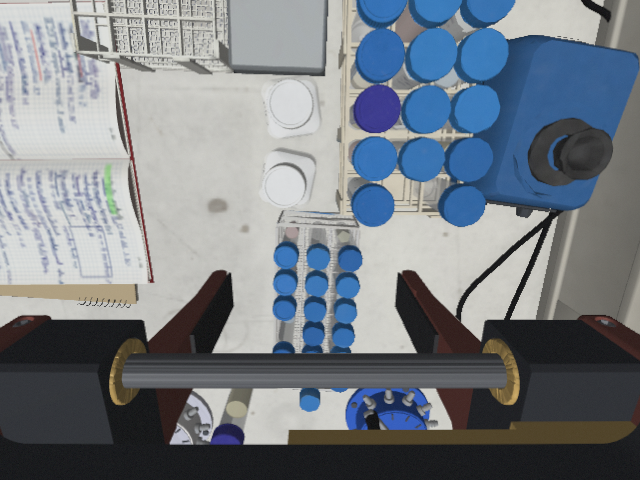

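The scene shows two candidates: the white valve (hub 303,298; post about 285,272) and the blue look-alike (380,205; post 355,197). I choose the white one. Around it are the tube (302,240), red cap bottle (228,288), reagent bottle (380,265), tape (378,352) and marker (276,378).

```bash
python3 -c "
from h import *
a=cv2.imread('pics/scene0.png')[210:360,210:410];cv2.imwrite('pics/c1.png',cv2.resize(a,None,fx=4,fy=4,interpolation=cv2.INTER_CUBIC))
"
```

```text
(no output)
```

View pics/c1.png

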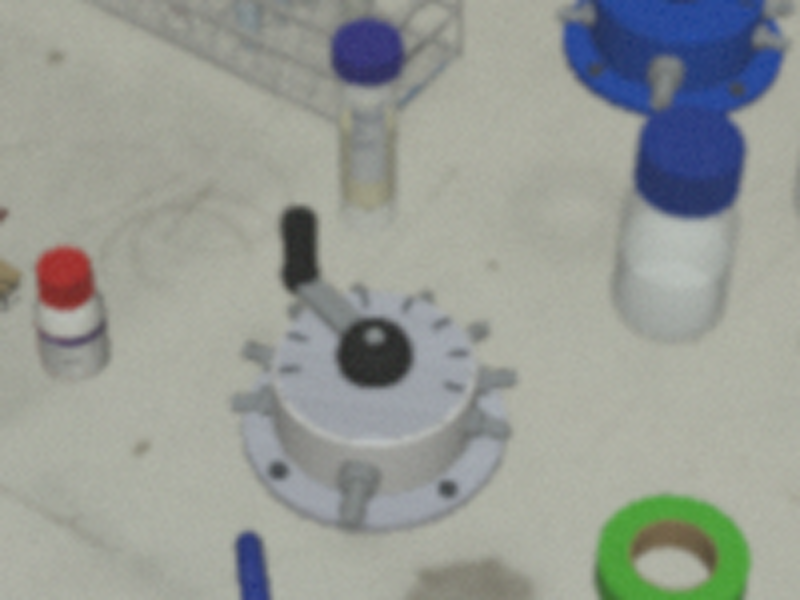

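View pics/side0.png

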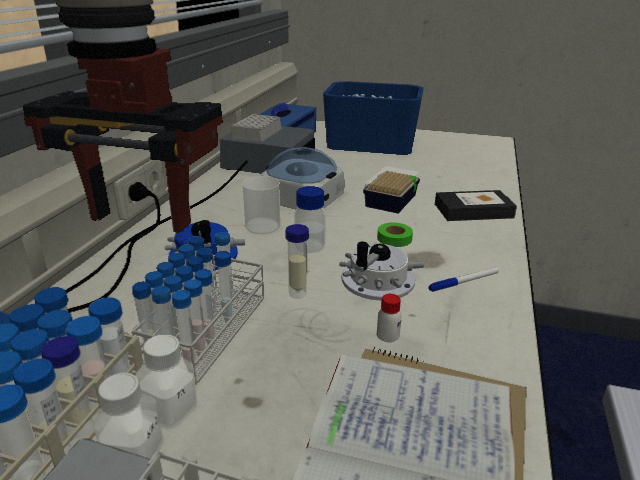

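Crop: post top at crop (298,218), i.e. scene (284.5,264.5), its foot near (298,282); hub centre near (375,345), i.e. (303.7,296); the inlet tube points to the lower side of the image. The side view shows the same valve at (378,270) with the post at (362,255).

```bash
python3 -c "
from h import *
f=lambda u,v,z:pt('scene0',210+(u+.5)/4-.5,210+(v+.5)/4-.5,z)
H=f(375,342,61.5);print('hub',H)
# drum top ellipse extremes: left 272,right 478 ; 
for n,a in dict(dl=(273,370,45),dr=(478,370,45),db=(368,443,45),dt=(380,290,45),fl=(242,425,2),fr=(508,425,2),fb=(368,530,2),posttop=(298,217,91.5),postft=(298,282,57),inlet=(352,520,12),red=(72,365,0),tube=(368,212,0),reag=(672,312,0),redcap=(64,260,63),tubecap=(367,35,114),reagcap=(690,125,110),tape=(672,545,19),mark=(248,540,10)).items(): print(n,f(*a).round(1))
for t in [(289,369),(297,337),(362,294),(427,296),(441,322),(458,352),(454,386)]:
  p=f(*t,45)-H;print(t,np.hypot(p[0],p[1]).round(1),np.degrees(np.arctan2(p[1],p[0])).round(1))
p=f(298,217,91.5)-H;print('post',np.hypot(p[0],p[1]),np.degrees(np.arctan2(p[1],p[0])))
s=lambda u,v,z:pt('side0',u,v,z).round(1)
print('side',s(362,244,91.5),s(380,246,61.5))
a=cv2.imread('pics/side0.png')[210:350,270:450];cv2.imwrite('pics/c2.png',cv2.resize(a,None,fx=4,fy=4,interpolation=cv2.INTER_CUBIC))
"
```

```text
hub [ 466.16824674 -312.79818326   61.5       ]
dl [ 440.6 -276.1   45. ]
dr [ 489.3 -351.6   45. ]
db [ 428.5 -333.7   45. ]
dt [ 506.6 -289.2   45. ]
fl [ 436.2 -260.3    2. ]
fr [ 501.5 -361.6    2. ]
fb [ 417.3 -340.8    2. ]
posttop [ 487.  -259.    91.5]
postft [ 481.2 -261.9   57. ]
inlet [ 411.7 -336.3   12. ]
red [ 424.  -171.7    0. ]
tube [ 584.1 -231.7    0. ]
reag [ 605.8 -391.     0. ]
redcap [ 430.6 -169.5   63. ]
tubecap [ 585.  -231.1  114. ]
reagcap [ 615.6 -384.2  110. ]
tape [ 469. -461.   19.]
mark [ 379.8 -303.9   10. ]
(289, 369) 37.7 124.3
(297, 337) 39.1 95.5
(362, 294) 44.7 40.7
(427, 296) 48.9 4.4
(441, 322) 39.9 -14.5
(458, 352) 37.7 -43.3
(454, 386) 36.1 -74.7
post 57.702301294208944 68.83993125517672
side [ 487.5 -260.4   91.5] [ 468.9 -317.2   61.5]
```

View pics/c2.png

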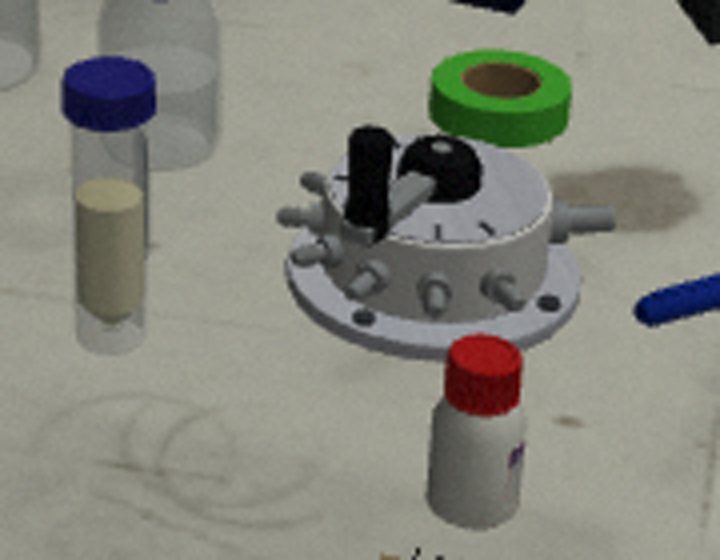

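```bash
python3 -c "
from h import *
for z in (222,241): print(px('wrist0',[675,0,z]), px('wrist0',[675,60,z]))
d=get_image('wrist');print(d['mount'].round(2))
"
```

```text
[315.53485076 288.95143679] [315.63334644 175.21784276]
[315.64383509 306.66499846] [315.76863929 180.46972729]
[[-0.   -0.96 -0.29 78.76]
 [ 1.   -0.   -0.   -0.21]
 [ 0.   -0.29  0.96 20.82]
 [ 0.    0.    0.    1.  ]]
```

Call:
{"op": "servo_tool", "data": {
  "rows": [
    {"hand":0.3,"dp":[-26,-19,0],"rotation":[0,0,0]},
    {"hand":0.3,"dp":[-26,-19,0],"rotation":[0,0,0]},
    {"hand":0.3,"dp":[-26,-19,0],"rotation":[0,0,0]},
    {"hand":0.3,"dp":[-26,-19,0],"rotation":[0,0,7]},
    {"hand":0.3,"dp":[-26,-19,0],"rotation":[0,0,-7]},
    {"hand":0.3,"dp":[-26,-19,0],"rotation":[0,0,0]},
    {"hand":0.3,"dp":[-26,-19,0],"rotation":[0,0,0]},
    {"hand":0.3,"dp":[-26,-19,0],"rotation":[0,0,0]},
    {"hand":0.3,"dp":[-26,-19,0],"rotation":[0,0,0]},
    {"hand":0.3,"dp":[-26,-19,0],"rotation":[0,0,0]}
  ],
  "newtons": 15
}}

```text
clock: 1.45
tcp_pos: [481.2, -258.3, 404.6]
ee_rot: [-3.141, -0.0, 1.571]
ft_force: [0.4, -0.1, -0.3]
opening: 61.5
gripper_force: 0.0
```

Call:
{"op": "servo_tool", "data": {
  "rows": [
    {"hand":0.4,"dp":[0,0,0],"rotation":[0,0,8.5]},
    {"hand":0.4,"dp":[0,0,0],"rotation":[0,0,8.5]},
    {"hand":0.4,"dp":[0,0,0],"rotation":[0,0,8.5]},
    {"hand":0.4,"dp":[0,0,0],"rotation":[0,0,8.5]},
    {"hand":0.4,"dp":[0,0,0],"rotation":[0,0,8.5]},
    {"hand":0.4,"dp":[0,0,0],"rotation":[0,0,8.5]},
    {"hand":0.4,"dp":[0,0,0],"rotation":[0,0,8.5]},
    {"hand":0.4,"dp":[5,6,20],"rotation":[0,0,8.5]},
    {"hand":0.4,"dp":[0,0,20],"rotation":[0,0,0]},
    {"hand":0.4,"dp":[0,0,20],"rotation":[0,0,0]}
  ]
}}

```text
clock: 2.7
tcp_pos: [489.4, -260.0, 344.0]
ee_rot: [3.142, -0.0, 0.384]
ft_force: [-0.6, -0.6, -0.6]
opening: 52.7
gripper_force: 0.0
```

```bash
python3 -c "
from h import *
shot('wrist','w1');s=sense();print(s['tcp_pos'],s['ee_rot'],s['opening'])
p=s['tcp_pos']
print(px('w1',[488,-261,91.5]),px('w1',[466.5,-312.5,61.5]))
"
```

```text
[ 488.55165578 -259.47135442  341.48016244] [-3.13892785e+00  3.08426153e-03  3.84351152e-01] 52.60689844387986
[313.81189733 248.58616243] [360.10528684 280.24366346]
```

View pics/w1.png

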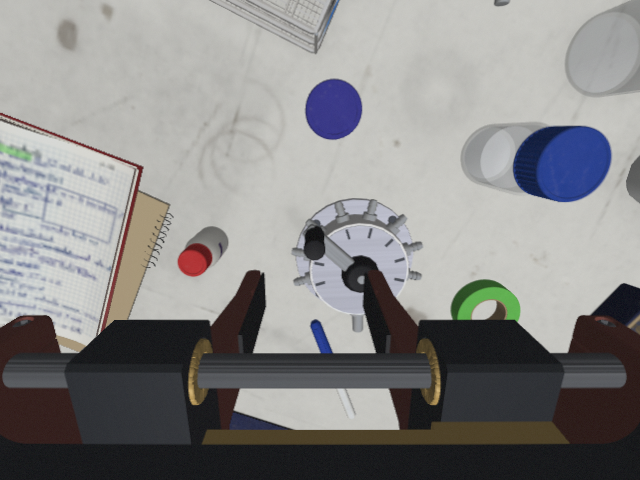

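The wrist view shows the post top at (315,247) and the hub at (358,278), both matching the predicted positions. The post covers the third tick, and it lies centrally between the fingers. I descend next.

Call:
{"op": "servo_tool", "data": {
  "rows": [
    {"hand":0.4,"dp":[0,1,20],"rotation":[0,0,0]},
    {"hand":0.4,"dp":[0,0,20],"rotation":[0,0,0]},
    {"hand":0.4,"dp":[0,0,20],"rotation":[0,0,0]},
    {"hand":0.4,"dp":[0,0,20],"rotation":[0,0,0]},
    {"hand":0.4,"dp":[0,0,15],"rotation":[0,0,0]},
    {"hand":0.4,"dp":[0,0,0],"rotation":[0,0,0]},
    {"hand":0.4,"dp":[0,0,0],"rotation":[0,0,0]},
    {"hand":0.4,"dp":[0,0,0],"rotation":[0,0,0]},
    {"hand":0.4,"dp":[0,0,0],"rotation":[0,0,0]},
    {"hand":0.4,"dp":[0,0,0],"rotation":[0,0,0]}
  ]
}}

```text
clock: 4.0
tcp_pos: [489.8, -261.0, 250.0]
ee_rot: [3.141, -0.0, 0.384]
ft_force: [-0.4, 0.2, 0.6]
opening: 52.7
gripper_force: 0.0
```

```bash
python3 -c "
from h import *
shot('wrist','w2');s=sense();print(s['tcp_pos'],s['ee_rot'],s['opening'],s['ft_force'])
print(px('w2',[488,-261,91.5]),px('w2',[466.5,-312.5,61.5]))
"
```

```text
[ 489.75915192 -261.05764715  249.86132991] [ 3.14136280e+00 -2.98640635e-04  3.83970971e-01] 52.62332022375697 [-0.13534656 -0.41163377 -0.19438846]
[311.10596835 315.02799468] [379.25929807 347.61344311]
```

View pics/w2.png

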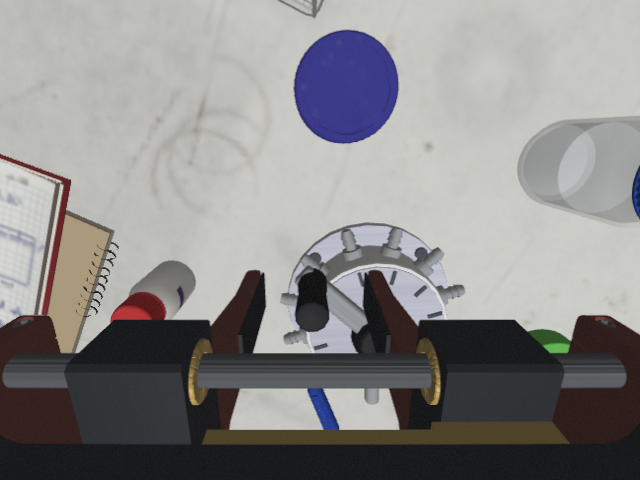

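The post top sits at (313,315), centrally between the pads and as predicted. I close gently.

Call:
{"op": "servo_tool", "data": {
  "rows": [
    {"hand":0.6,"dp":[0,0,3],"rotation":[0,0,0]},
    {"hand":0.75,"dp":[0,0,0],"rotation":[0,0,0]},
    {"hand":0.9,"dp":[0,0,0],"rotation":[0,0,0]},
    {"hand":0.9,"dp":[0,0,0],"rotation":[0,0,0]},
    {"hand":0.9,"dp":[0,0,0],"rotation":[0,0,0]},
    {"hand":0.9,"dp":[0,0,0],"rotation":[0,0,0]},
    {"hand":0.9,"dp":[0,0,0],"rotation":[0,0,0]},
    {"hand":0.9,"dp":[0,0,0],"rotation":[0,0,0]},
    {"hand":0.9,"dp":[0,0,0],"rotation":[0,0,0]},
    {"hand":0.9,"dp":[0,0,0],"rotation":[0,0,0]}
  ],
  "newtons": 15
}}

```text
clock: 5.3
tcp_pos: [489.8, -260.6, 246.6]
ee_rot: [-3.141, -0.0, 0.384]
ft_force: [-0.7, 5.5, 1.9]
opening: 15.7
gripper_force: 15.0
```

```bash
python3 -c "
from h import *
s=sense();T=Tw(s);print(s['tcp_pos'],s['opening'],s['ft_force'],s['gripper_force'])
c=np.array([466.5,-312.5]);
a=np.radians(67.3);r=55
A=lambda t:c+r*np.array([np.cos(a-t),np.sin(a-t)])
P=[A(np.radians(6*i)) for i in range(16)]
Y=0.384;B=np.array([[np.cos(Y),np.sin(Y)],[np.sin(Y),-np.cos(Y)]])
for i in range(15): print(6*(i+1),(B@(P[i+1]-P[i])).round(1),(B@(P[i+1]-P[0])).round(1))
"
```

```text
[ 489.75994833 -260.55718608  246.5997039 ] 15.652722470031467 [-0.69908226  5.46516339  1.93810054] 15.000288588926196
6 [3.9 4.3] [3.9 4.3]
12 [3.4 4.6] [7.3 8.9]
18 [2.9 5. ] [10.2 13.9]
24 [2.4 5.2] [12.6 19.1]
30 [1.8 5.5] [14.4 24.6]
36 [1.2 5.6] [15.6 30.2]
42 [0.6 5.7] [16.2 35.9]
48 [0.  5.8] [16.3 41.7]
54 [-0.6  5.7] [15.7 47.4]
60 [-1.2  5.6] [14.5 53.1]
66 [-1.8  5.5] [12.8 58.5]
72 [-2.3  5.3] [10.4 63.8]
78 [-2.9  5. ] [ 7.6 68.8]
84 [-3.4  4.7] [ 4.2 73.5]
90 [-3.8  4.3] [ 0.4 77.8]
```

Call:
{"op": "servo_tool", "data": {
  "rows": [
    {"hand":0.9,"dp":[3.9,4.3,0],"rotation":[0,0,0]},
    {"hand":0.9,"dp":[3.4,4.6,0],"rotation":[0,0,0]},
    {"hand":0.9,"dp":[2.9,5,0],"rotation":[0,0,0]},
    {"hand":0.9,"dp":[2.4,5.2,0],"rotation":[0,0,0]},
    {"hand":0.9,"dp":[1.8,5.5,0],"rotation":[0,0,0]},
    {"hand":0.9,"dp":[1.2,5.6,0],"rotation":[0,0,0]},
    {"hand":0.9,"dp":[0.6,5.7,0],"rotation":[0,0,0]},
    {"hand":0.9,"dp":[0,5.8,0],"rotation":[0,0,0]},
    {"hand":0.9,"dp":[0,0,0],"rotation":[0,0,0]},
    {"hand":0.9,"dp":[0,0,0],"rotation":[0,0,0]}
  ],
  "newtons": 20
}}

```text
clock: 6.55
tcp_pos: [521.8, -293.3, 246.7]
ee_rot: [3.14, -0.003, 0.385]
ft_force: [5.3, 3.3, -3.3]
opening: 15.3
gripper_force: 20.0
```

Call:
{"op": "servo_tool", "data": {
  "rows": [
    {"hand":0.9,"dp":[-0.6,5.7,0],"rotation":[0,0,0]},
    {"hand":0.9,"dp":[-1.2,5.6,0],"rotation":[0,0,0]},
    {"hand":0.9,"dp":[-1.8,5.5,0],"rotation":[0,0,0]},
    {"hand":0.9,"dp":[-2.3,5.3,0],"rotation":[0,0,0]},
    {"hand":0.9,"dp":[-2.9,5,0],"rotation":[0,0,0]},
    {"hand":0.9,"dp":[-3.4,4.7,0],"rotation":[0,0,0]},
    {"hand":0.9,"dp":[-3.8,4,0],"rotation":[0,0,0]},
    {"hand":0.9,"dp":[0,0,0],"rotation":[0,0,0]},
    {"hand":0.9,"dp":[0,0,0],"rotation":[0,0,0]},
    {"hand":0.9,"dp":[0,0,0],"rotation":[0,0,0]}
  ]
}}

```text
clock: 7.8
tcp_pos: [518.7, -332.8, 246.5]
ee_rot: [-3.141, 0.0, 0.384]
ft_force: [0.8, 4.4, 0.3]
opening: 15.4
gripper_force: 20.0
```

```bash
python3 -c "
from h import *
shot('wrist','w3');s=sense();print(s['tcp_pos'],s['opening'],s['ft_force'])
q=np.radians(67.3-90);print(px('w3',[466.5+55*np.cos(q),-312.5+55*np.sin(q),91.5]),px('w3',[466.5,-312.5,61.5]))
"
```

```text
[ 518.68931881 -332.79782157  246.50149537] 15.888905694186613 [-0.24801164  4.90739728 -0.66321196]
[313.59746635 318.85096096] [246.85245414 350.9337212 ]
```

View pics/w3.png

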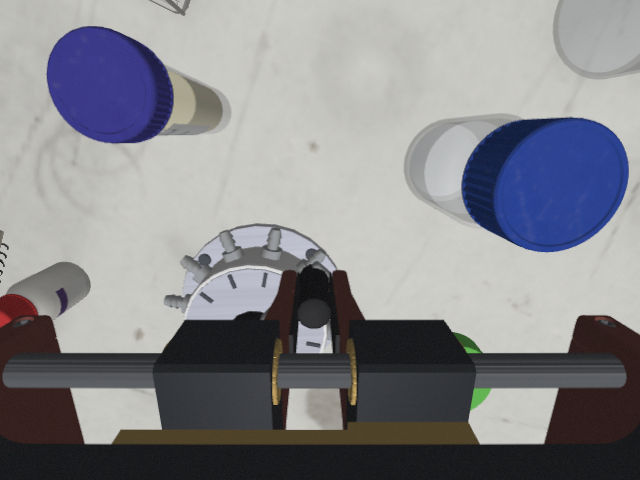

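The post is held at (314,312), as predicted, and the TCP moved 77.8 mm. I release and rise straight up.

Call:
{"op": "servo_tool", "data": {
  "rows": [
    {"hand":0.7,"dp":[0,0,0],"rotation":[0,0,0]},
    {"hand":0.5,"dp":[0,0,0],"rotation":[0,0,0]},
    {"hand":0.4,"dp":[0,0,0],"rotation":[0,0,0]},
    {"hand":0.4,"dp":[0,0,0],"rotation":[0,0,0]},
    {"hand":0.4,"dp":[0,0,0],"rotation":[0,0,0]},
    {"hand":0.4,"dp":[0,0,-15],"rotation":[0,0,0]},
    {"hand":0.4,"dp":[0,0,-25],"rotation":[0,0,0]},
    {"hand":0.4,"dp":[0,0,-30],"rotation":[0,0,0]},
    {"hand":0.4,"dp":[0,0,-30],"rotation":[0,0,0]},
    {"hand":0.4,"dp":[0,0,0],"rotation":[0,0,0]}
  ]
}}

```text
clock: 9.1
tcp_pos: [519.6, -333.5, 350.1]
ee_rot: [3.137, -0.004, 0.384]
ft_force: [-0.0, 0.8, -0.6]
opening: 52.4
gripper_force: 0.0
```

```bash
python3 -c "
from h import *
shot('wrist','w4');s=sense();print(s['tcp_pos'],s['opening'],s['ft_force'])
for d in (60,90,120):
  q=np.radians(67.3-d);print(d,px('w4',[466.5+55*np.cos(q),-312.5+55*np.sin(q),91.5]))
"
```

```text
[ 519.13758516 -333.00188549  348.23079088] 52.279131322608116 [-0.59391881  1.04650905 -1.158666  ]
60 [277.64965084 230.08418408]
90 [310.93708387 247.96073461]
120 [329.50829799 277.83802968]
```

View pics/w4.png

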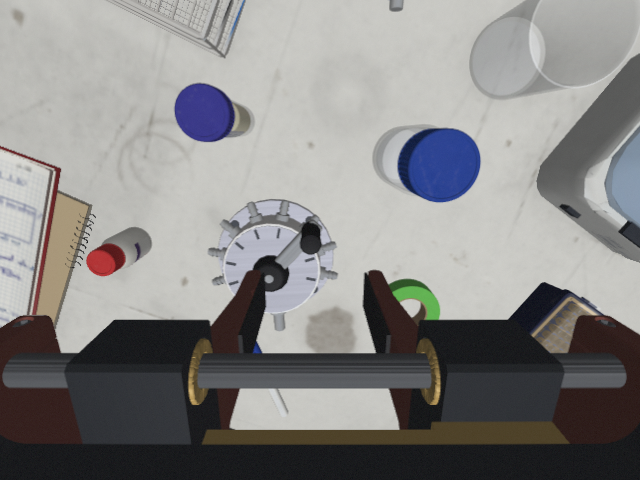

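The post top is at (311,244), where the 90° position is predicted. Five ticks lie before the lever, so it is at the sixth outlet, up from the third. The neighbouring things are in place and the gripper is clear.

```bash
python3 -c "
from h import *
print(finish_job())"
```

```text
the job is handed in; nothing more can be done
None
```

I turned the selector lever three clicks clockwise, from the third outlet to the sixth. It was resting in that click with the gripper clear and the nearby items in place in the last picture, and I handed the job in; no verdict came back.

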